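# Fetch the push block from under the sanding-hood sash

## Robot

A 7-joint arm with a two-finger parallel gripper is mounted at the origin on the work surface. World frame = base frame: x ahead of the robot, y to its left, z up, the work surface at z = 0. Lengths are in m, angles in rad, forces in N, time in s.
With the tool pointing down it reaches from about 0.425 to 0.925 m from the base axis. Payload 6.8 kg.
Tool frame: the origin (TCP) lies at the very end of the fingers, on their centre line; the grasp point (between the pads) lies 19 mm behind it; z points along the fingers, y is the line along which they close (so a half turn about z gives the same grasp; the last joint's range is limited). The gripper opens to 85 mm and grips with 20 to 120 N. Pads are 22 mm wide; open, the fingers measure 114 mm over their backs; the gripper's body (76 mm by 85 mm) begins 54 mm behind the grasp point. The pads swing forward as they close: fully open they stand 13 mm farther back than shut.
Start: joints at [1.08, 0.477, 0.022, 1.555, -0.011, 1.109, -0.083], TCP at [0.252, -0.626, 0.231] pointing down, gripper open.
Joint ranges: [-2.96, 2.96], [-0.34, 2.1], [-1.41, 1.46], [0.24, 2.44], [-1.37, 4.51], [0.17, 1.92], [-2.96, 2.96]. Speed limits (rad/s): [2.39, 2.39, 3.14, 3.14, 3.14, 3.14, 3.14].

## Interface

Orientations are given as a unit quaternion [w, x, y, z].
In Python, from station import bot gives the robot as it stands.
- The arm moves only by the tool jog_arm, never from a script. Its argument "motion" is a list of rows, each a list of 7 numbers: the turn, a rotation vector about the tool's x, y, z in rad, then the shift along the tool's x, y, z in mm, then the finger opening in mm, from 0 to 85.4. A call has 1 to 10 rows; each row is the pose to reach, as a shift and turn from the pose commanded when the call began, along the tool's axes at that moment; what a row does not reach only later rows make up. A row lasts 1/8 s, in which the tool goes at most 62.5 mm and 10.7 degrees, less where a joint would pass 70% of its speed; a pose out of reach is approached as far as the arm can. A call with a gripper value outside its range is refused whole. The fingers move at their own pace and stop on an object; "grip_force" is the grip in N (left out, the last holds). Time passes only in rows, so rows that repeat a pose let the fingers close. It gives the time, the measured TCP pose, the force, the opening and the grip force at its end, in the units of the state.
- bot.get_obs(): the state, without advancing time (a new reading comes with each control period).
- bot.read_camera(name): name is "scene" or "top"; returns a dict with "pixels" (384x512x3 uint8, red, green, blue), "camera_matrix" (3x3 intrinsics, pixels), "distortion" ([k1, k2, p1, p2, k3] as OpenCV has them; the pictures are not rectified), "T" (4x4, takes a point from camera to world coordinates). Camera axes: x right, y down, z forward; pixel columns grow to the right and rows downward; lengths in m; the calibration is good to about 2 mm. A picture is of the moment at which its call begins. There is no depth.
- bot.hand_in(): hands the job in; it is judged then, once.
Trained networks look in a picture, given as the dict that the camera call returned (one of the last four; its "shot" number tells which), for a name from the list of things; names that differ only in an ending like _2 or _b are one class to them, and where a whole thing is asked for, a point or a joint stands for the part that bears it (a point fixed in the world has none). Each returns a list of dicts, best first, with "score" (0 to 1); they miss things now and then, are a little off and sometimes report something else, mostly with a low value. They report only what shows in the picture. A call takes as long as a camera call.
- bot.spot_in(thing, picture): "xy" ([column, row] in pixels, amid what is visible of it).
- bot.tip_of(thing, picture): "xy" ([column, row] in pixels: a listed point, or the origin of a listed thing).
The state is a dict: "t": time; "q": joint angles; "joint_vel": joint speeds; "joint_torque": joint torques, N m; "eef_pos": TCP position; "tool_rot": TCP orientation; "contact_force": force on the tool from outside, world axes, zero at the start; "torque": the same for the moment, N m; "gripper_width": opening from 0.0 (shut) to 1.0 (fully open); "grasp_force": force on a finger pad.
Only numpy, scipy, OpenCV 4.12 (cv2) and the standard library are available. Lean on these libraries where they do the work, as an engineer would, in place of code of your own. Each camera call takes 0.05 s, during which the arm holds its last target. There are 200 camera calls.

## Task

Raise the clear curved sash of the sanding hood until it stands part-way open by itself, without letting it fly up to its top stop. Then reach under it, take out the wooden push block and set it down gently, right way up, flat inside the wooden tray. Leave the sash standing part-way open, and do not disturb the sanding block, the glue bottle or the wax tin.

Things in the scene. Friction and masses are not known exactly. Their poses are not given: they have to be found in the camera images.
- hood: Fixed wooden sanding hood. Origin: bench level, middle of the open front; +x runs into the hood, y across, z up. White base board 430 x 360 mm (x 10 to 440), its top (the floor) at z = 12 mm, no sill. Round plywood cheeks, 10 mm thick, inner faces at y = +-160 mm, radius 206 mm about the pivot line. A fixed clear shell of that radius covers the rear from x = 102, z = 219 mm backwards.
- sash_pivot (a point): Middle of the sash's hinge line, which runs along the hood's y: hood frame x 220, y 0, z 50 mm. The sash is a clear curved visor, radius 222 mm about this line, 370 mm wide, closing the hood's front. Its lower edge lies 5 degrees above the level line from pivot to front when shut, its upper edge 53 degrees, and both rise by the joint angle.
- sash_handle (a point): Middle of the sash's handle: straight round steel bar, 16 mm diameter, 170 mm long along the hood's y, on two 16 mm legs at its ends. Bar centre 275 mm from the pivot line, 53 mm out from the sash's face; with the sash shut, 22 degrees above the level line from pivot to front (hood x -35, z 153 mm). It turns about the pivot with the sash, and is about 0.32 m above the bench at 1 rad.
- sash (a joint): Sash opening, rad: 0 shut, 1.3 top stop; grows as the handle goes up and back. A weak spring helps lift it. Low it falls shut; too high it runs up to the stop; between, hinge friction holds it in one band 0.09 to 0.2 rad wide, starting anywhere from 0.6 to 0.86 rad. The band depends on the sash's mass (0.56 to 1.12 kg, unknown): find it by trying. Damped: slow near it. Never beyond 1.2.
- push_block: Wooden push block, loose, on the hood floor, the taller of the two things in there: flat sole 140 x 40 x 18 mm, and centred on it an upright grip rib 70 mm long (along x), 24 mm thick (y), from 18 to 73 mm high. 0.13 to 0.21 kg. Origin: centre of the underside; x along its length, z up.
- sanding_block: Plain low wooden block with a cork underside, 115 x 60 x 40 mm, loose beside the push block on the hood floor; leave it. Origin: centre of the underside.
- tray: Fixed open wooden tray on the bench, beside the hood, 200 (x) x 180 (y) x 30 mm high outside, walls and floor 6 mm. Origin: bench level, 10 mm inside the middle of its front edge (nearest the robot); the tray's centre lies 90 mm along +x from it.
- glue: White glue bottle, 60 mm diameter, 150 mm high, standing beyond the tray; leave it. Origin: centre of the underside.
- wax_tin: Steel wax tin, 76 mm diameter, 60 mm high, standing beyond the tray; leave it. Origin: centre of the underside.

How it is judged:
On the way, in this order (a step that is already met when the one before it is completed fails the run):
1. the sash stands part-way open (0.55 to 1.2 rad) by itself, still and untouched by the robot, for 1 s (value of joint sash between 0.55 and 1.2 rad and velocity of joint sash between -0.01 and 0.01 rad/s and contact force between each of the fingers, the arm and anything else below 0.2 N), for 1 s.
2. the push block is lifted by the gripper, its underside over 30 mm above the bench, with the sash still open (height (world z) of push_block above 0.03 m and contact force between the fingers and push_block above 0.5 N and value of joint sash above 0.5 rad), for 0.2 s.
At the end, for the whole second after the job is handed in: The push block rests flat on the tray's floor inside its walls, right way up (within 0.1 rad) and still; the sash stands by itself, still, between 0.55 and 1.2 rad open (x of push_block in the frame of tray between 0.015 and 0.165 m and y of push_block in the frame of tray between -0.065 and 0.065 m and z of push_block in the frame of tray below 0.011 m and angle between push_block's own z axis and vertical below 0.1 rad and linear speed of push_block below 0.03 m/s and value of joint sash between 0.55 and 1.2 rad and velocity of joint sash between -0.01 and 0.01 rad/s); the robot touches nothing.
It fails at once if the sash goes beyond 1.2 rad (flies up towards its stop) (value of joint sash above 1.2 rad).
It fails at once if the push block is dropped or thrown: over 0.6 m/s out of the gripper's hold (linear speed of push_block above 0.6 m/s and contact force between the fingers and push_block below 0.1 N).
It fails at once if the sanding block is moved by more than 25 mm (distance of sanding_block from where it was at the start of the episode above 0.025 m).
It fails at once if the glue bottle is moved by more than 25 mm (distance of glue from where it was at the start of the episode above 0.025 m).
It fails at once if the wax tin is moved by more than 25 mm (distance of wax_tin from where it was at the start of the episode above 0.025 m).
It also fails if it takes over 72 s, if anything falls off the work surface, if the arm or the gripper's body presses on something with over 40 N, if the wrist force passes 120 N, or if a joint passes its speed limit or range.

## Working session

There is one attempt and no reset: what is moved stays moved. The work goes in short steps, Python scripts to look and compute and a tool call to move; the robot and the scene stay as the last step left them, time stands still between calls to the robot, and variables do not carry over. Pictures are saved under pics/ and viewed, at most 12 in all, crops included, and the job is handed in when it is done.

Besides the shell and the picture viewer there is one more tool, called after "Emit:" as name(argument=value, ...), one argument or row to a line, values as JSON. jog_arm: Moves the arm, as the interface text tells. Its arguments: {"type":"object","properties":{"motion":{"type":"array"},"grip_force":{"type":"number"}},"required":["motion"]}

```bash
ls; mkdir -p pics; cat > h.py <<'E'
import numpy as np, cv2
from station import bot
from scipy.spatial.transform import Rotation as R
def ray(p,xy):
    K=np.array(p["camera_matrix"]);d=np.array(p["distortion"]);T=np.array(p["T"])
    u=cv2.undistortPoints(np.array([[xy]],float),K,d)[0,0]
    v=T[:3,:3]@np.array([u[0],u[1],1]);return T[:3,3],v
def at_z(p,xy,z):
    o,v=ray(p,xy);return o+v*(z-o[2])/v[2]
def proj(p,X):
    T=np.linalg.inv(np.array(p["T"]));r=cv2.Rodrigues(T[:3,:3])[0]
    return cv2.projectPoints(np.array(X,float).reshape(-1,3),r,T[:3,3],np.array(p["camera_matrix"],float),np.array(p["distortion"],float))[0][:,0]
def tri(obs):
    A=np.zeros((3,3));b=np.zeros(3)
    for p,xy in obs:
        o,v=ray(p,xy);v=v/np.linalg.norm(v);M=np.eye(3)-np.outer(v,v);A+=M;b+=M@o
    return np.linalg.solve(A,b)
def save(p,n): cv2.imwrite(f"pics/{n}.png",p["pixels"][:,:,::-1])
E
python3 - <<'E'
from h import *
np.set_printoptions(precision=3,suppress=True)
s=bot.read_camera("scene");t=bot.read_camera("top")
save(s,"s0");save(t,"t0")
im=np.hstack([s["pixels"],t["pixels"]])
for p in (s,t): print(np.array(p["T"]))
for n in ["hood","sash_pivot","sash_handle","push_block","sanding_block","tray","glue","wax_tin"]:
    for nm,p in (("s",s),("t",t)):
        r=bot.tip_of(n,p)[:2]; q=bot.spot_in(n,p)[:1]
        print(n,nm,[(np.round(a["xy"],1),round(a["score"],2), at_z(p,a["xy"],{"sash_pivot":.05,"sash_handle":.153,"push_block":.012,"sanding_block":.012}.get(n,0))) for a in r],[np.round(a["xy"]) for a in q])
o=bot.get_obs();print(o["eef_pos"],o["tool_rot"],o["t"])
E
```

```text
pics
[[-0.97  -0.227  0.083  0.542]
 [-0.241  0.918 -0.315  0.232]
 [-0.005 -0.326 -0.946  0.806]
 [ 0.     0.     0.     1.   ]]
[[ 0.017 -0.995  0.1    0.501]
 [-1.    -0.019 -0.019  0.012]
 [ 0.021 -0.099 -0.995  1.035]
 [ 0.     0.     0.     1.   ]]
hood s [(array([273.4, 311.7]), 0.78, array([0.503, 0.214, 0.   ]))] [array([179., 275.])]
hood t [(array([163.2, 228.2]), 0.6, array([0.511, 0.213, 0.   ]))] [array([160., 138.])]
sash_pivot s [] [array([173., 275.])]
sash_pivot t [] [array([161., 140.])]
sash_handle s [(array([296.4, 314.7]), 0.98, array([0.47 , 0.213, 0.153]))] [array([261., 301.])]
sash_handle t [(array([148. , 247.6]), 0.81, array([0.47 , 0.212, 0.153])), (array([144.5, 180.2]), 0.64, array([0.608, 0.225, 0.153]))] [array([152., 212.])]
push_block s [(array([247.8, 267.4]), 0.67, array([0.58 , 0.136, 0.012]))] [array([234., 264.])]
push_block t [(array([196.1, 195.5]), 0.62, array([0.59 , 0.135, 0.012]))] [array([197., 187.])]
sanding_block s [(array([216. , 318.3]), 0.83, array([0.619, 0.257, 0.012]))] [array([212., 318.])]
sanding_block t [(array([139.7, 181.5]), 0.79, array([0.621, 0.27 , 0.012]))] [array([140., 179.])]
tray s [(array([319.8, 134.8]), 0.82, array([ 0.484, -0.232,  0.   ])), (array([296.8, 313.8]), 0.21, array([0.453, 0.206, 0.   ]))] [array([286., 123.])]
tray t [(array([342.5, 243.8]), 0.95, array([ 0.481, -0.218,  0.   ]))] [array([346., 204.])]
glue s [(array([236.4,  98.1]), 0.98, array([ 0.718, -0.287,  0.   ]))] [array([238.,  81.])]
glue t [(array([371.7, 146.2]), 0.82, array([ 0.721, -0.291,  0.   ]))] [array([382., 144.])]
wax_tin s [] [array([225., 115.])]
wax_tin t [(array([341.1, 142.2]), 0.92, array([ 0.73 , -0.215,  0.   ]))] [array([344., 142.])]
[ 0.252 -0.626  0.231] [-0.     0.982  0.19   0.   ] 1.7
```

```bash
python3 - <<'E'
import cv2
t=cv2.imread("pics/t0.png");cv2.imwrite("pics/t0z.png",cv2.resize(t,(800,600),interpolation=cv2.INTER_CUBIC))
t=cv2.imread("pics/s0.png");cv2.imwrite("pics/s0z.png",cv2.resize(t,(800,600),interpolation=cv2.INTER_CUBIC))
E
```

```text
(no output)
```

View pics/t0z.png

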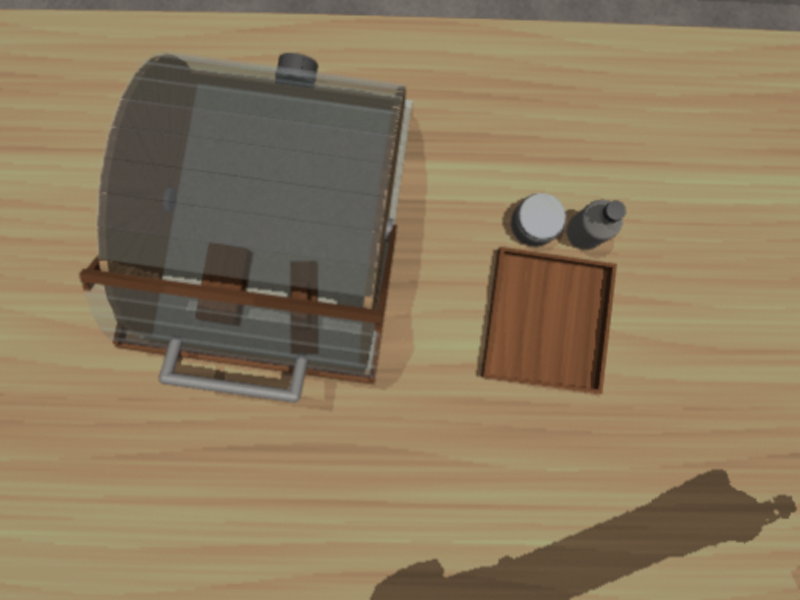

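View pics/s0z.png

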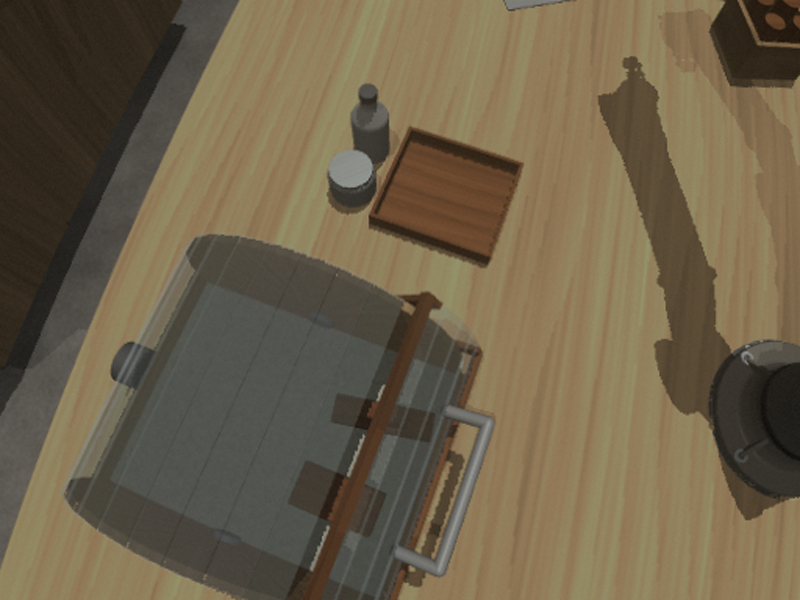

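Top view: the hood sits at left, turned slightly, with its bar running from (163,380) to (298,398). The push block is the narrow dark piece at about (304,305), and the tray at (548,320) has the tin and glue beyond it. Scene view: the same layout, with the bar from (490,420) to (440,573).

```bash
cat >> h.py <<'E'
def rows(pos,Rt):
    """turn (rotvec) and shift (mm) in the tool frame from here to pose (pos, Rt 3x3)"""
    o=bot.get_obs();q=o["tool_rot"];R0=R.from_quat([q[1],q[2],q[3],q[0]])
    return np.r_[(R0.inv()*R.from_matrix(Rt)).as_rotvec().round(3),(R0.inv().apply(np.array(pos)-o["eef_pos"])*1000).round(1)]
def down(head):
    """tool pointing down, tool y at heading (rad)"""
    y=np.array([np.cos(head),np.sin(head),0]);z=np.array([0,0,-1.]);return np.c_[np.cross(y,z),y,z]
E
python3 - <<'E'
from h import *
np.set_printoptions(precision=3,suppress=True)
s=bot.read_camera("scene");t=bot.read_camera("top")
for p,pts in ((t,[(163,380),(298,398)]),(s,[(490,420),(440,573)])):
    w=[at_z(p,np.array(a)/1.5625,.153) for a in pts];d=w[0]-w[1];print(w,np.hypot(*d[:2]),np.degrees(np.arctan2(d[1],d[0])))
# tray edge yaw + sanding-handle
for p,pts in ((t,[(480,377),(601,391),(614,266),(497,250)]),):
    w=[at_z(p,np.array(a)/1.5625,.03) for a in pts];print(np.array(w),np.mean(w,0))
# push block: rib top (z=.085) and sole edges as seen from top
for z in (.03,.085):
    print(z,[at_z(t,np.array(a)/1.5625,z)[:2] for a in [(291,262),(316,262),(291,352),(318,352)]])
for x,y,z in [(.45,-.3,.38),(.47,.218,.30)]:
    print(rows((x,y,z),down(np.radians(-7.6))))
E
```

```text
[array([0.477, 0.301, 0.153]), array([0.457, 0.125, 0.153])] 0.17742335095479636 83.55564032127727
[array([0.457, 0.127, 0.153]), array([0.476, 0.303, 0.153])] 0.17725004387314952 -96.32452041764459
[[ 0.487 -0.129  0.03 ]
 [ 0.468 -0.311  0.03 ]
 [ 0.658 -0.333  0.03 ]
 [ 0.679 -0.154  0.03 ]] [ 0.573 -0.232  0.03 ]
0.03 [array([0.654, 0.158]), array([0.655, 0.12 ]), array([0.519, 0.153]), array([0.52 , 0.113])]
0.085 [array([0.646, 0.15 ]), array([0.646, 0.114]), array([0.518, 0.146]), array([0.519, 0.108])]
[   0.      -0.      -1.055  305.4   -228.6   -148.7  ]
[   0.      -0.      -1.055  517.4   -701.7    -68.7  ]
```

Emit:
jog_arm(
  motion=[
    [0,0,-0.18,60,-40,-40,40],
    [0,0,-0.36,120,-85,-80,40],
    [0,0,-0.54,180,-130,-120,40],
    [0,0,-0.72,240,-180,-149,40],
    [0,0,-0.9,305,-229,-149,40],
    [0,0,-1.036,340,-285,-149,40],
    [0,0,-1.036,370,-340,-149,40],
    [0,0,-1.036,400,-395,-149,40],
    [0,0,-1.036,430,-450,-149,40],
    [0,0,-1.036,460,-500,-149,40],
  ],
)

```text
t: 3.05
eef_pos: [0.4761, -0.0816, 0.3789]
tool_rot: [0.001, 0.759, 0.651, 0.0]
contact_force: [1.4, -0.4, 0.2]
gripper_width: 0.47
grasp_force: 0.0
```

```bash
python3 - <<'E'
from h import *
o=bot.get_obs();print(o["t"],o["eef_pos"],o["q"],o["gripper_width"])
print(rows((.467,.214,.24),down(np.radians(-6.5))))
E
```

```text
3.05 [ 0.47610509 -0.08160851  0.37894011] [ 0.52907485  0.07429222 -0.51387933  1.76362793  0.03825334  1.31236608
 -0.14560352] 0.4700966642896407
[ 1.000e-03  0.000e+00 -3.900e-02  2.909e+02 -5.400e+01  1.388e+02]
```

Emit:
jog_arm(
  motion=[
    [0,0,-0.039,55,-10,10,40],
    [0,0,-0.039,115,-22,20,40],
    [0,0,-0.039,175,-33,40,40],
    [0,0,-0.039,235,-44,70,40],
    [0,0,-0.039,291,-54,105,40],
    [0,0,-0.039,291,-54,138,40],
    [0,0,-0.039,291,-54,138,40],
    [0,0,-0.039,291,-54,138,40],
  ],
)

```text
t: 4.05
eef_pos: [0.4676, 0.2116, 0.2417]
tool_rot: [0.0, 0.746, 0.666, 0.0]
contact_force: [1.3, -0.3, 0.3]
gripper_width: 0.466
grasp_force: 0.0
```

```bash
python3 - <<'E'
from h import *
o=bot.get_obs();print(o["t"],o["eef_pos"],o["q"],o["contact_force"])
t=bot.read_camera("top");s=bot.read_camera("scene")
for p in (t,s):
  r=bot.tip_of("sash_handle",p)[:1]
  if r: print(r, at_z(p,r[0]["xy"],.153))
  print(proj(p,[o["eef_pos"],[.467,.214,.153]]))
print(rows((.467,.214,.134),down(np.radians(-6.5))))
cv2.imwrite("pics/a.png",cv2.resize(s["pixels"][230:384,200:400,::-1],None,fx=3,fy=3))
E
```

```text
4.05 [0.46756835 0.21157562 0.24173327] [ 0.08916118  0.2823013  -0.74971064  1.88709536  0.22082581  1.05485243
 -0.86497495] [ 1.28845348 -0.32549914  0.3238673 ]
[{'xy': [144.5, 247.9], 'score': 0.73}] [0.46924615 0.219328   0.153     ]
[[137.20272456 250.45059237]
 [147.07961558 249.06389327]]
[{'xy': [298.6, 316.1], 'score': 0.8}] [0.46595836 0.21415775 0.153     ]
[[304.87147157 314.18617353]
 [298.03885106 315.86802673]]
[ 3.00e-03 -1.00e-03 -1.00e-03  2.10e+00 -1.30e+00  1.08e+02]
```

View pics/a.png

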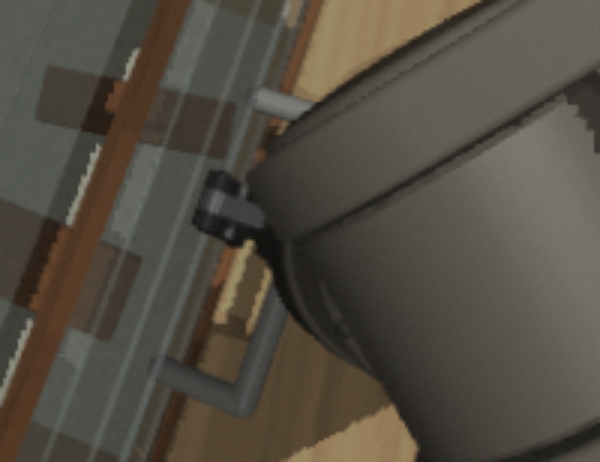

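The gripper stands over the middle of the bar, with the far finger at about (215,205) in the crop. I go down and grip.

Emit:
jog_arm(
  motion=[
    [0,0,0,2,-1,40,40],
    [0,0,0,2,-1,80,40],
    [0,0,0,2,-1,107,40],
    [0,0,0,2,-1,107,40],
    [0,0,0,2,-1,107,5],
    [0,0,0,2,-1,107,5],
    [0,0,0,2,-1,107,5],
    [0,0,0,2,-1,107,5],
  ],
  grip_force=30,
)

```text
t: 5.25
eef_pos: [0.4704, 0.2143, 0.1357]
tool_rot: [0.002, 0.747, 0.665, 0.004]
contact_force: [11.0, -0.5, -6.7]
gripper_width: 0.177
grasp_force: 30.2
```

Emit:
jog_arm(
  motion=[
    [0,0,0,0,8,-18,5],
    [0,0,0,0,17,-35,5],
    [0,0,0,0,27,-51,5],
    [0,0,0,0,38,-66,5],
    [0,0,0,0,51,-81,5],
    [0,0,0,0,64,-95,5],
    [0,0,0,0,78,-108,5],
    [0,0,0,0,94,-120,5],
    [0,0,0,0,102,-125,5],
    [0,0,0,0,102,-125,5],
  ],
  grip_force=30,
)

```text
t: 6.5
eef_pos: [0.5654, 0.2029, 0.2614]
tool_rot: [-0.0, 0.746, 0.666, -0.001]
contact_force: [-11.1, -3.0, 10.6]
gripper_width: 0.176
grasp_force: 30.8
```

```bash
python3 - <<'E'
from h import *
o=bot.get_obs();print(o["t"],o["eef_pos"],o["q"],o["contact_force"],o["torque"],o["gripper_width"])
E
```

```text
6.5 [0.56539881 0.20288478 0.26140789] [ 0.08179963  0.41496984 -0.70155993  1.66681923  0.28625629  1.1681936
 -0.80504994] [-11.08170266  -3.02253996  10.57658127] [-0.68222295  2.72977068 -0.09227087] 0.17649788514624465
```

Emit:
jog_arm(
  motion=[
    [0,0,0,0,3,-7,5],
    [0,0,0,0,10,-12,5],
    [0,0,0,0,16,-15,5],
    [0,0,0,0,21,-17,5],
    [0,0,0,0,21,-17,5],
    [0,0,0,0,21,-17,5],
  ],
  grip_force=30,
)

```text
t: 7.25
eef_pos: [0.5878, 0.2001, 0.2768]
tool_rot: [0.0, 0.746, 0.666, -0.0]
contact_force: [-4.0, -2.7, 1.7]
gripper_width: 0.173
grasp_force: 31.9
```

Emit:
jog_arm(
  motion=[
    [0,0,0,0,0,0,28],
    [0,0,0,0,0,0,28],
    [0,0,0,0,0,0,28],
    [0,0,0,0,0,0,28],
    [0,0,0,0,0,0,28],
    [0,0,0,0,0,0,28],
  ],
)

```text
t: 8.0
eef_pos: [0.5881, 0.2008, 0.2756]
tool_rot: [-0.0, 0.746, 0.666, 0.0]
contact_force: [-2.9, 0.5, 2.5]
gripper_width: 0.33
grasp_force: 1.4
```

```bash
python3 - <<'E'
from h import *
np.set_printoptions(precision=3,suppress=True)
o=bot.get_obs();print(o["t"],o["eef_pos"],o["contact_force"],o["torque"],o["grasp_force"],o["gripper_width"])
t=bot.read_camera("top");s=bot.read_camera("scene")
for p in (t,s): print(bot.tip_of("sash_handle",p)[:1])
o=bot.get_obs();print(o["t"],o["contact_force"],o["torque"])
cv2.imwrite("pics/b.png",np.hstack([cv2.resize(p["pixels"][a:a+150,b:b+130,::-1],None,fx=3,fy=3) for p,a,b in ((t,140,60),(s,230,190))]))
E
```

```text
8.0 [0.588 0.201 0.276] [-2.876  0.515  2.451] [ 0.336  0.594 -0.006] 1.4486423134803772 0.32966535078631437
[{'xy': [141.3, 185.9], 'score': 0.95}]
[]
8.2 [-3.206  1.627  1.913] [ 0.308  0.686 -0.009]
```

View pics/b.png

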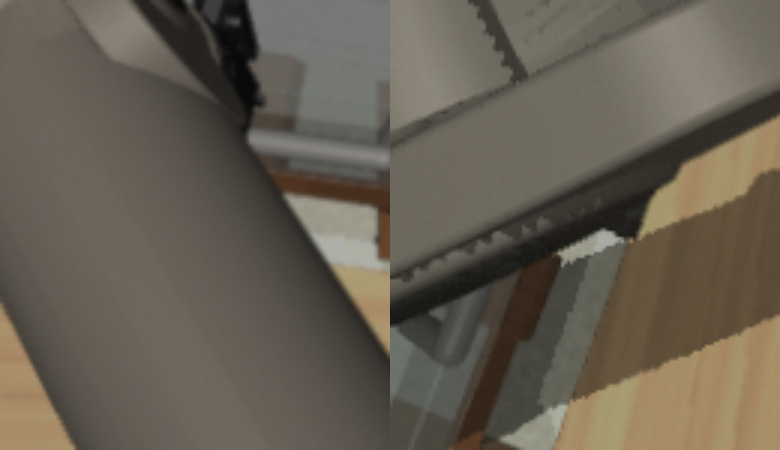

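Emit:
jog_arm(
  motion=[
    [0,0,0,0,5,-2,28],
    [0,0,0,0,9,-4,28],
    [0,0,0,0,13,-6,28],
    [0,0,0,0,13,-6,28],
    [0,0,0,0,9,-5,28],
    [0,0,0,0,9,-5,28],
    [0,0,0,0,9,-5,28],
    [0,0,0,0,9,-5,28],
    [0,0,0,0,9,-5,28],
    [0,0,0,0,9,-5,28],
  ],
)

```text
t: 9.45
eef_pos: [0.5971, 0.1994, 0.2804]
tool_rot: [0.0, 0.746, 0.666, -0.0]
contact_force: [-2.2, -1.3, -0.7]
gripper_width: 0.327
grasp_force: 0.8
```

```bash
python3 - <<'E'
from h import *
np.set_printoptions(precision=3,suppress=True)
for i in range(3):
  o=bot.get_obs();print(o["t"],o["eef_pos"],o["contact_force"],o["torque"],o["grasp_force"],o["gripper_width"])
E
```

```text
9.45 [0.597 0.199 0.28 ] [-2.24  -1.342 -0.724] [-0.139  0.34   0.022] 0.8292515762150288 0.3268406923098628
9.45 [0.597 0.199 0.28 ] [-2.24  -1.342 -0.724] [-0.139  0.34   0.022] 0.8292515762150288 0.3268406923098628
9.45 [0.597 0.199 0.28 ] [-2.24  -1.342 -0.724] [-0.139  0.34   0.022] 0.8292515762150288 0.3268406923098628
```

Still leaning on the front finger, with less force. Next step up.

Emit:
jog_arm(
  motion=[
    [0,0,0,0,5,-2,28],
    [0,0,0,0,11,-5,28],
    [0,0,0,0,17,-7,28],
    [0,0,0,0,17,-7,28],
    [0,0,0,0,13,-6,28],
    [0,0,0,0,13,-6,28],
    [0,0,0,0,13,-6,28],
    [0,0,0,0,13,-6,28],
    [0,0,0,0,13,-6,28],
    [0,0,0,0,13,-6,28],
  ],
)

```text
t: 10.7
eef_pos: [0.61, 0.198, 0.2865]
tool_rot: [0.0, 0.746, 0.666, -0.0]
contact_force: [-1.2, -0.3, -0.9]
gripper_width: 0.325
grasp_force: 0.6
```

Emit:
jog_arm(
  motion=[
    [0,0,0,0,6,-2,28],
    [0,0,0,0,12,-4,28],
    [0,0,0,0,17,-6,28],
    [0,0,0,0,17,-6,28],
    [0,0,0,0,13,-5,28],
    [0,0,0,0,13,-5,28],
    [0,0,0,0,13,-5,28],
    [0,0,0,0,13,-5,28],
    [0,0,0,0,13,-5,28],
    [0,0,0,0,13,-5,28],
  ],
)

```text
t: 11.95
eef_pos: [0.6229, 0.1965, 0.2915]
tool_rot: [-0.0, 0.746, 0.666, 0.0]
contact_force: [-1.8, 0.1, -0.3]
gripper_width: 0.326
grasp_force: 0.6
```

```bash
python3 - <<'E'
from h import *
np.set_printoptions(precision=3,suppress=True)
o=bot.get_obs();print(o["t"],o["eef_pos"],o["contact_force"],o["torque"],o["grasp_force"],o["gripper_width"])
E
```

```text
11.95 [0.623 0.197 0.292] [-1.77   0.146 -0.267] [0.051 0.229 0.016] 0.5842275358736515 0.32595425121194455
```

Emit:
jog_arm(
  motion=[
    [0,0,0,0,6,-2,28],
    [0,0,0,0,12,-4,28],
    [0,0,0,0,17,-5,28],
    [0,0,0,0,17,-5,28],
    [0,0,0,0,13,-4,28],
    [0,0,0,0,13,-4,28],
    [0,0,0,0,13,-4,28],
    [0,0,0,0,13,-4,28],
    [0,0,0,0,13,-4,28],
    [0,0,0,0,13,-4,28],
  ],
)

```text
t: 13.2
eef_pos: [0.6359, 0.195, 0.2955]
tool_rot: [-0.0, 0.746, 0.666, 0.0]
contact_force: [-0.6, -0.3, 0.4]
gripper_width: 0.329
grasp_force: 0.0
```

```bash
python3 - <<'E'
from h import *
np.set_printoptions(precision=3,suppress=True)
o=bot.get_obs();print(o["t"],o["eef_pos"],o["contact_force"],o["torque"],o["grasp_force"],o["gripper_width"])
E
```

```text
13.2 [0.636 0.195 0.295] [-0.578 -0.298  0.38 ] [-0.001 -0.052  0.022] 0.0 0.32876476784114045
```

Emit:
jog_arm(
  motion=[
    [0,0,0,0,5,-1,28],
    [0,0,0,0,9,-2,28],
    [0,0,0,0,9,-2,28],
    [0,0,0,0,3,-2,35],
    [0,0,0,0,3,-2,40],
    [0,0,0,0,3,-2,40],
    [0,0,0,0,3,-2,40],
    [0,0,0,0,3,-2,40],
    [0,0,0,0,3,-2,40],
    [0,0,0,0,3,-2,40],
  ],
)

```text
t: 14.45
eef_pos: [0.6388, 0.1947, 0.2975]
tool_rot: [0.0, 0.746, 0.666, -0.0]
contact_force: [-0.4, 0.2, -0.3]
gripper_width: 0.468
grasp_force: 0.0
```

Emit:
jog_arm(
  motion=[
    [0,0,0,0,0,0,40],
    [0,0,0,0,0,0,40],
    [0,0,0,0,0,0,40],
    [0,0,0,0,0,0,40],
    [0,0,0,0,0,0,40],
  ],
)

```text
t: 15.08
eef_pos: [0.6388, 0.1947, 0.2975]
tool_rot: [0.0, 0.746, 0.666, -0.0]
contact_force: [0.4, 0.7, 0.2]
gripper_width: 0.472
grasp_force: 0.0
```

```bash
python3 - <<'E'
from h import *
np.set_printoptions(precision=3,suppress=True)
o=bot.get_obs();print(o["t"],o["eef_pos"],o["contact_force"],o["torque"],o["grasp_force"],o["gripper_width"],o["q"])
t=bot.read_camera("top");save(t,"t1")
cv2.imwrite("pics/c.png",cv2.resize(t["pixels"][90:290,40:300,::-1],None,fx=3,fy=3))
print(bot.tip_of("sash_handle",t)[:1],proj(t,[[.62,.2,.31]]))
E
```

```text
15.075 [0.639 0.195 0.297] [0.421 0.688 0.156] [ 0.028 -0.033 -0.01 ] 0.0 0.47168055189423774 [ 0.066  0.498 -0.671  1.459  0.314  1.294 -0.744]
[{'xy': [140.0, 151.3], 'score': 0.87}] [[137.714 161.762]]
```

View pics/c.png

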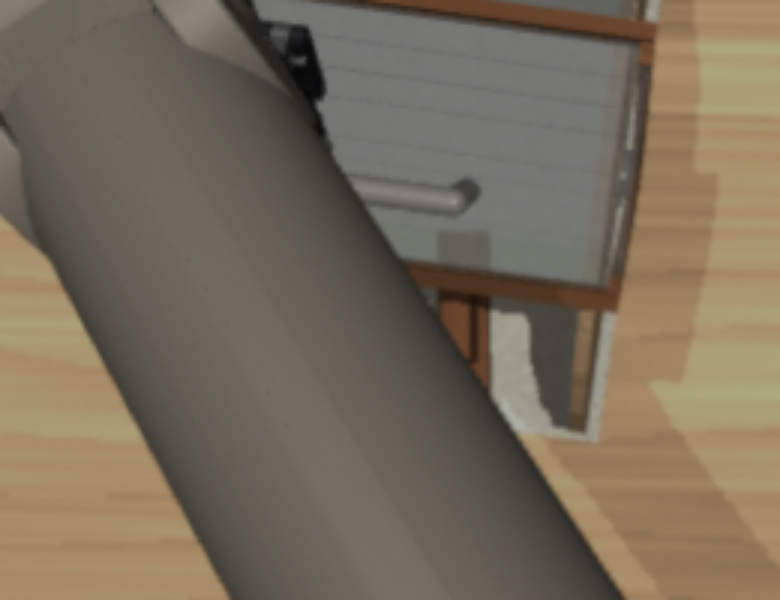

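The sash stands still and free, handle end near (470,188) in the crop, with the block's front visible below the sash edge at (465,330). I back off upward and then forward.

Emit:
jog_arm(
  motion=[
    [0,0,0,0,0,-20,40],
    [0,0,0,0,0,-50,40],
    [0,0,0,0,0,-80,40],
    [0,0,0,0,-20,-90,40],
    [0,0,0,0,-70,-90,50],
    [0,0,0,0,-125,-90,50],
    [0,0,-0.1,-30,-170,-90,50],
    [0,0,-0.25,-60,-200,-80,50],
    [0,0,-0.4,-80,-220,-70,50],
    [0,0,-0.4,-80,-220,-70,50],
  ],
)

```text
t: 16.42
eef_pos: [0.4086, 0.1387, 0.3668]
tool_rot: [0.001, 0.599, 0.8, -0.001]
contact_force: [-0.3, -0.1, 0.7]
gripper_width: 0.589
grasp_force: 0.0
```

```bash
python3 - <<'E'
from h import *
np.set_printoptions(precision=3,suppress=True)
o=bot.get_obs();print(o["t"],o["eef_pos"],o["contact_force"],o["q"])
t=bot.read_camera("top");s=bot.read_camera("scene")
im=np.hstack([cv2.resize(p["pixels"][a:a+150,b:b+130,::-1],None,fx=3,fy=3) for p,a,b in ((t,120,110),(s,220,190))]);cv2.imwrite("pics/d.png",im)
for n in ("push_block","sanding_block","sash_handle"):
  print(n,[(r["xy"],r["score"],at_z(p,r["xy"],.012)) for p in (t,s) for r in bot.tip_of(n,p)[:1]])
E
```

```text
16.425 [0.409 0.139 0.367] [-0.262 -0.072  0.69 ] [ 0.317 -0.007 -0.767  1.866 -0.002  1.282 -0.163]
push_block [([197.1, 195.9], 0.59, array([0.589, 0.132, 0.012])), ([244.3, 267.7], 0.66, array([0.587, 0.138, 0.012]))]
sanding_block [([143.1, 180.5], 0.92, array([0.624, 0.262, 0.012])), ([217.3, 318.6], 0.55, array([0.616, 0.257, 0.012]))]
sash_handle [([141.3, 151.3], 0.75, array([0.695, 0.27 , 0.012])), ([190.9, 271.4], 0.96, array([0.699, 0.175, 0.012]))]
```

View pics/d.png

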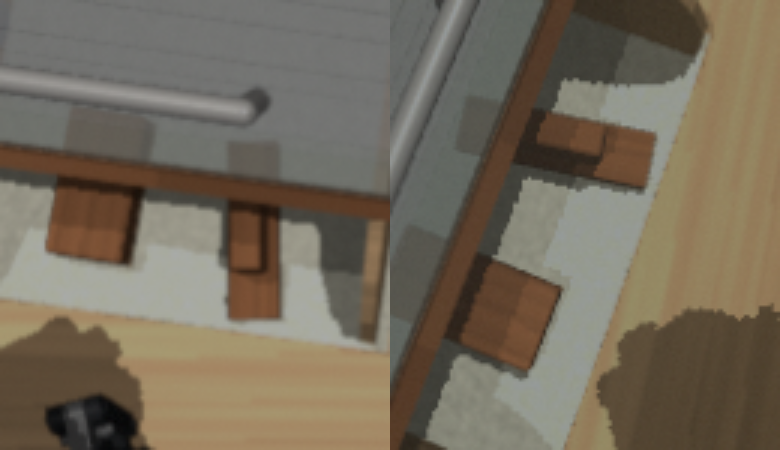

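```bash
python3 - <<'E'
from h import *
np.set_printoptions(precision=3,suppress=True)
t=bot.read_camera("top");s=bot.read_camera("scene")
T=lambda x,y:(x/3+110,y/3+120); S=lambda x,y:((x-390)/3+190,y/3+220)
print("sole t",*[at_z(t,T(*a),.03)[:2] for a in [(230,320),(279,318),(229,143),(278,143)]])
print("sole s",*[at_z(s,S(*a),.03)[:2] for a in [(655,132),(643,188)]])
print("rib t",*[at_z(t,T(*a),.085)[:2] for a in [(230,268),(263,271),(230,203),(263,205)]])
print("rib s",*[at_z(s,S(*a),.085)[:2] for a in [(605,125),(601,158)]])
# handle angle check
r=[(p,bot.tip_of("sash_handle",p)[0]["xy"]) for p in (t,s)]; X=tri(r); print("handle",X,"sash",np.arcsin((X[2]-.05)/.275)-np.radians(22))
E
```

```text
sole t [0.516 0.152] [0.518 0.114] [0.654 0.158] [0.655 0.119]
sole s [0.517 0.115] [0.516 0.156]
rib t [0.553 0.146] [0.551 0.122] [0.601 0.147] [0.6   0.123]
rib s [0.552 0.127] [0.55  0.149]
handle [0.635 0.195 0.327] sash nan<stdin>:10: RuntimeWarning: invalid value encountered in arcsin
```

```bash
cat >> h.py <<'E'
def tilt(yaw,t):
    u=np.array([np.cos(yaw),np.sin(yaw),0]);y=np.array([-u[1],u[0],0]);z=u*np.sin(t)-np.array([0,0,np.cos(t)]);return np.c_[np.cross(y,z),y,z]
E
python3 - <<'E'
from h import *
print(rows((.5255,.1335,.132),tilt(np.radians(2.4),np.radians(30))))
print(rows((.42,.13,.34),tilt(np.radians(2.4),np.radians(30))))
E
```

```text
[ -0.347  -0.444  -1.293 -38.8   107.7   235.4  ]
[ -0.347  -0.444  -1.293 -12.2     5.5    27.4  ]
```

Emit:
jog_arm(
  motion=[
    [-0.04,-0.05,-0.15,-2,1,3,60],
    [-0.08,-0.1,-0.3,-4,2,7,60],
    [-0.125,-0.16,-0.465,-6,3,12,60],
    [-0.17,-0.215,-0.63,-8,4,18,60],
    [-0.21,-0.27,-0.79,-10,5,24,60],
    [-0.255,-0.325,-0.95,-12,6,27,60],
    [-0.3,-0.38,-1.12,-12,6,27,60],
    [-0.347,-0.444,-1.293,-12,6,27,60],
    [-0.347,-0.444,-1.293,-20,40,80,60],
    [-0.347,-0.444,-1.293,-27,65,130,60],
  ],
)

```text
t: 18.27
eef_pos: [0.4798, 0.1318, 0.2437]
tool_rot: [0.261, -0.02, 0.965, 0.004]
contact_force: [0.7, -2.2, -1.0]
gripper_width: 0.702
grasp_force: 0.0
```

```bash
python3 - <<'E'
from h import *
np.set_printoptions(precision=3,suppress=True)
o=bot.get_obs();print(o["t"],o["eef_pos"],o["q"])
print(rows((.5255,.1335,.132),tilt(np.radians(2.4),np.radians(30))))
E
```

```text
18.275 [0.48  0.132 0.244] [ 0.258 -0.014 -0.789  2.277  0.546  0.461  0.637]
[ -0.003   0.005  -0.     16.8     0.1   119.6  ]
```

Emit:
jog_arm(
  motion=[
    [0,0,0,5,0,35,60],
    [0,0,0,11,0,80,60],
    [0,0,0,17,0,120,60],
    [0,0,0,17,0,120,60],
    [0,0,0,17,0,120,60],
  ],
)

```text
t: 18.9
eef_pos: [0.5239, 0.1331, 0.1316]
tool_rot: [0.259, -0.019, 0.966, 0.004]
contact_force: [0.3, 0.3, 1.5]
gripper_width: 0.703
grasp_force: 0.0
```

```bash
python3 - <<'E'
from h import *
np.set_printoptions(precision=3,suppress=True)
o=bot.get_obs();print(o["t"],o["eef_pos"],o["q"])
print(rows((.5755,.1355,.0455),tilt(np.radians(2.4),np.radians(30))))
t=bot.read_camera("top");s=bot.read_camera("scene")
im=np.hstack([cv2.resize(p["pixels"][a:a+150,b:b+130,::-1],None,fx=3,fy=3) for p,a,b in ((t,120,130),(s,200,190))]);cv2.imwrite("pics/e.png",im)
E
```

```text
18.9 [0.524 0.133 0.132] [ 0.093  0.297 -0.665  2.31   1.344  0.422 -0.114]
[ -0.004   0.     -0.     -1.7     0.7   100.4  ]
```

View pics/e.png

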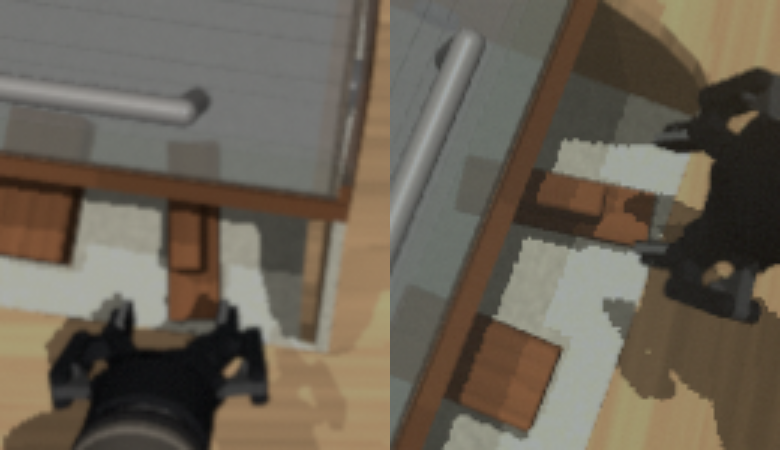

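The fingers at (122,310) and (232,310) in the left crop straddle the block's line, and the sash is still up. I slide in along the tool axis and grip.

Emit:
jog_arm(
  motion=[
    [0,0,0,0,1,20,50],
    [0,0,0,0,1,45,50],
    [0,0,0,-1,1,70,50],
    [0,0,0,-1,1,90,50],
    [0,0,0,-1,1,100,50],
    [0,0,0,-1,1,100,50],
    [0,0,0,-1,1,100,50],
  ],
)

```text
t: 19.88
eef_pos: [0.575, 0.1354, 0.0459]
tool_rot: [0.26, -0.019, 0.966, 0.003]
contact_force: [1.2, 0.5, 0.4]
gripper_width: 0.59
grasp_force: 0.0
```

```bash
python3 - <<'E'
from h import *
np.set_printoptions(precision=3,suppress=True)
o=bot.get_obs();print(o["t"],o["eef_pos"],o["q"],o["contact_force"])
E
```

```text
19.875 [0.575 0.135 0.046] [ 0.058  0.551 -0.605  2.246  1.778  0.492 -0.458] [1.182 0.475 0.399]
```

Emit:
jog_arm(
  motion=[
    [0,0,0,0,0,0,10],
    [0,0,0,0,0,0,10],
    [0,0,0,0,0,0,10],
    [0,0,0,0,0,0,10],
    [0,0,0,-4,0,-7,10],
    [0,0,0,-10,0,-17,10],
    [0,0,0,-15,0,-26,10],
    [0,0,0,-17,0,-30,10],
    [0,0,0,-17,0,-30,10],
    [0,0,0,-17,0,-30,10],
  ],
  grip_force=60,
)

```text
t: 21.12
eef_pos: [0.5743, 0.1353, 0.0789]
tool_rot: [0.259, -0.019, 0.966, 0.003]
contact_force: [0.4, -0.4, -1.8]
gripper_width: 0.27
grasp_force: 58.9
```

```bash
python3 - <<'E'
from h import *
np.set_printoptions(precision=3,suppress=True)
o=bot.get_obs();print(o["t"],o["eef_pos"],o["q"],o["contact_force"],o["torque"])
Rt=tilt(np.radians(2.4),np.radians(30))
print(rows((.47,.131,.10),Rt),rows((.42,.12,.20),Rt))
E
```

```text
21.125 [0.574 0.135 0.079] [ 0.049  0.47  -0.589  2.238  1.605  0.445 -0.303] [ 0.366 -0.409 -1.769] [-0.031  0.712  0.016]
[ -0.004  -0.     -0.     79.9    -0.2   -70.5  ] [  -0.004   -0.      -0.      73.5     -9.6   -182.3  ]
```

Emit:
jog_arm(
  motion=[
    [0,0,0,15,0,-13,10],
    [0,0,0,30,0,-27,10],
    [0,0,0,47,0,-42,10],
    [0,0,0,64,0,-57,10],
    [0,0,0,80,0,-71,10],
    [0,0,0,80,0,-71,10],
    [0,0,0,80,0,-71,10],
  ],
  grip_force=60,
)

```text
t: 22.0
eef_pos: [0.4697, 0.1309, 0.1004]
tool_rot: [0.259, -0.019, 0.966, 0.003]
contact_force: [0.3, -0.0, -1.2]
gripper_width: 0.272
grasp_force: 59.2
```

```bash
python3 - <<'E'
from h import *
np.set_printoptions(precision=3,suppress=True)
o=bot.get_obs();print(o["t"],o["eef_pos"],o["q"],o["contact_force"],o["torque"])
Rt=tilt(np.radians(2.4),np.radians(30))
R2=tilt(np.radians(-6.4),np.radians(30))
u=np.array([np.cos(.112),-np.sin(.112)]);c=np.array([.573,-.232]);e=c-.0105*u
print(e,rows((.44,.125,.20),Rt),rows((.47,-.05,.25),R2),rows((*e,.20),R2))
E
```

```text
22.0 [0.47  0.131 0.1  ] [ 0.051  0.307 -0.691  2.435  1.602  0.453 -0.455] [ 0.349 -0.029 -1.249] [-0.036  0.74   0.029]
[ 0.563 -0.231] [  -0.005   -0.      -0.     -23.9     -5.2   -101.2  ] [   0.072    0.       0.133  -68.5   -181.4   -132.4  ] [   0.072    0.       0.133 -117.2   -365.5    -45.7  ]
```

Emit:
jog_arm(
  motion=[
    [0,0,0,-15,0,-26,10],
    [0,0,0,-35,0,-60,10],
    [0,0,0,-55,0,-95,10],
    [0,0,0,-75,0,-130,10],
    [0,0,0,-92,0,-160,10],
    [0,0,0,-100,0,-173,10],
    [0,0,0,-100,0,-173,10],
  ],
  grip_force=60,
)

```text
t: 22.88
eef_pos: [0.4703, 0.1316, 0.3013]
tool_rot: [0.26, -0.019, 0.965, 0.003]
contact_force: [-0.2, 0.6, -2.0]
gripper_width: 0.27
grasp_force: 59.4
```

```bash
python3 - <<'E'
from h import *
np.set_printoptions(precision=3,suppress=True)
o=bot.get_obs();print(o["t"],o["eef_pos"],o["q"],o["contact_force"],o["torque"])
R2=tilt(np.radians(-6.4),np.radians(30))
print(rows((.47,.04,.30),R2),rows((.49,-.05,.28),R2),rows((.563,-.231,.15),R2))
E
```

```text
22.875 [0.47  0.132 0.301] [ 0.25  -0.135 -0.73   2.213  0.257  0.569  0.927] [-0.188  0.649 -1.964] [-0.031  0.76   0.047]
[  0.072   0.002   0.132   4.1   -91.5    -0.5  ] [   0.072    0.002    0.132    0.    -182.2     25.4  ] [   0.072    0.002    0.132    8.5   -365.3    171.6  ]
```

Emit:
jog_arm(
  motion=[
    [0.02,0,0.03,1,-25,0,10],
    [0.04,0,0.07,3,-58,0,10],
    [0.07,0,0.132,4,-92,0,10],
    [0.072,0,0.132,2,-135,10,10],
    [0.072,0,0.132,0,-182,25,10],
    [0.072,0,0.132,2,-230,60,10],
    [0.072,0,0.132,5,-280,95,10],
    [0.072,0,0.132,7,-325,135,10],
    [0.072,0,0.132,8,-365,172,10],
    [0.072,0,0.132,8,-365,172,10],
  ],
  grip_force=60,
)

```text
t: 24.12
eef_pos: [0.5585, -0.2361, 0.1418]
tool_rot: [0.253, 0.059, 0.965, -0.014]
contact_force: [0.3, 1.1, -1.0]
gripper_width: 0.271
grasp_force: 59.5
```

```bash
python3 - <<'E'
from h import *
np.set_printoptions(precision=3,suppress=True)
o=bot.get_obs();print(o["t"],o["eef_pos"],o["q"],o["contact_force"],o["torque"])
print(rows((.563,-.231,.0395),tilt(np.radians(-6.4),np.radians(30))))
t=bot.read_camera("top");s=bot.read_camera("scene")
print([(n,r["xy"],r["score"]) for n in ("tray","push_block") for p in (t,s) for r in bot.tip_of(n,p)[:1]])
im=np.hstack([cv2.resize(p["pixels"][a:a+150,b:b+130,::-1],None,fx=3,fy=3) for p,a,b in ((t,120,280),(s,40,210))]);cv2.imwrite("pics/f.png",im)
E
```

```text
24.125 [ 0.558 -0.236  0.142] [ 0.504  0.315 -0.166  2.174 -0.407  0.171  2.193] [ 0.344  1.142 -0.976] [0.166 0.732 0.021]
[-0.002 -0.011 -0.01  46.8    5.3   91.   ]
[('tray', [346.1, 239.7], 0.71), ('tray', [319.0, 137.4], 0.84), ('push_block', [364.4, 205.0], 0.74), ('push_block', [289.3, 102.0], 0.9)]
```

View pics/f.png

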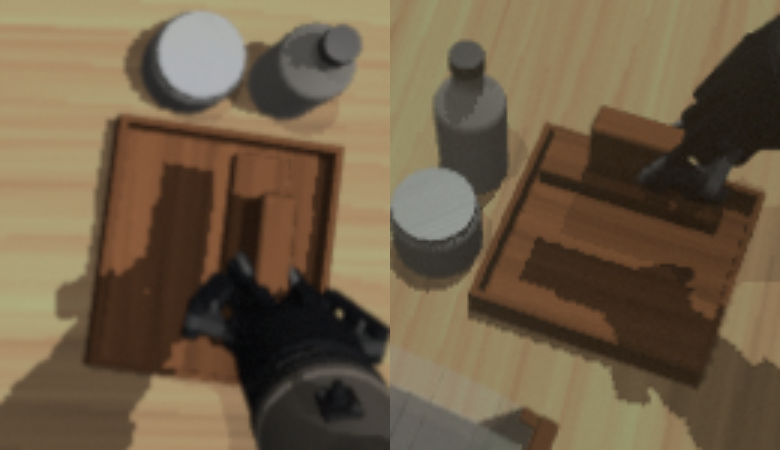

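The block is held over the tray, centred around (255,235) in the left crop, level and aligned with the walls. I lower most of the way.

Emit:
jog_arm(
  motion=[
    [0,-0.01,-0.01,10,3,20,10],
    [0,-0.01,-0.01,20,5,40,10],
    [0,-0.01,-0.01,30,5,60,10],
    [0,-0.01,-0.01,36,5,72,10],
    [0,-0.01,-0.01,40,5,79,10],
    [0,-0.01,-0.01,40,5,79,10],
    [0,-0.01,-0.01,40,5,79,10],
  ],
  grip_force=60,
)

```text
t: 25.3
eef_pos: [0.5907, -0.1978, 0.0855]
tool_rot: [0.239, 0.079, 0.968, -0.025]
contact_force: [-0.8, 0.7, -1.8]
gripper_width: 0.272
grasp_force: 59.5
```

```bash
python3 - <<'E'
from h import *
np.set_printoptions(precision=3,suppress=True)
o=bot.get_obs();print(o["t"],o["eef_pos"],o["q"],o["contact_force"],o["torque"])
print(rows((.563,-.231,.0405),tilt(np.radians(-6.4),np.radians(30))))
E
```

```text
25.3 [ 0.591 -0.198  0.085] [-0.045  0.45   0.342  2.19  -1.366  0.169  2.958] [-0.838  0.712 -1.84 ] [0.102 0.693 0.019]
[ -0.036  -0.04   -0.042  40.5   -36.8    30.   ]
```

The arm has wandered into a bad branch, with q5, q6 and q7 all at their limits. I'll go back up, un-tilt the tool high above the tray, and re-tilt with a yaw that suits the arm; the tray leaves plenty of room.

```bash
python3 - <<'E'
from h import *
np.set_printoptions(precision=3,suppress=True)
for p,y,t in [((.56,-.2,.2),-6.4,30),((.54,-.2,.27),-6.4,30),((.54,-.2,.27),-15,15),((.54,-.2,.27),-33,0)]: print(rows(p,tilt(np.radians(y),np.radians(t))))
E
```

```text
[  -0.036   -0.04    -0.042  -26.8     -8.5   -115.2  ]
[  -0.036   -0.04    -0.042  -41.9    -12.5   -186.3  ]
[   0.025    0.223    0.093  -41.9    -12.5   -186.3  ]
[   0.089    0.48     0.405  -41.9    -12.5   -186.3  ]
```

Emit:
jog_arm(
  motion=[
    [0,0,0,-8,-2,-35,10],
    [0,0,0,-18,-5,-80,10],
    [0,0,0,-28,-8,-125,10],
    [0,0.05,0.03,-38,-11,-165,10],
    [0,0.15,0.08,-42,-12,-186,10],
    [0.03,0.25,0.15,-42,-12,-186,10],
    [0.05,0.35,0.25,-42,-12,-186,10],
    [0.07,0.42,0.33,-42,-12,-186,10],
    [0.089,0.48,0.405,-42,-12,-186,10],
    [0.089,0.48,0.405,-42,-12,-186,10],
  ],
  grip_force=60,
)

```text
t: 26.55
eef_pos: [0.5411, -0.1995, 0.2688]
tool_rot: [-0.001, 0.284, 0.959, -0.001]
contact_force: [-0.2, 0.6, -2.4]
gripper_width: 0.277
grasp_force: 59.6
```

```bash
python3 - <<'E'
from h import *
np.set_printoptions(precision=3,suppress=True)
o=bot.get_obs();print(o["t"],o["eef_pos"],o["q"],o["contact_force"],o["torque"])
for p,y,t in [((.54,-.2,.27),-33,0),((.54,-.2,.2),-33,30)]: print(rows(p,tilt(np.radians(y),np.radians(t))))
E
```

```text
26.55 [ 0.541 -0.199  0.269] [-0.612  0.535  1.226  1.802 -0.539  1.198  1.775] [-0.172  0.605 -2.37 ] [-0.031  0.021  0.024]
[-0.002 -0.001  0.001  0.6   -1.    -1.2  ]
[-0.001 -0.524  0.001  0.6   -0.9   68.8  ]
```

```bash
python3 - <<'E'
from h import *
import itertools
from scipy.optimize import least_squares
np.set_printoptions(precision=3,suppress=True)
D=[([1.08,.477,.022,1.555,-.011,1.109,-.083],[0,.982,.19,0]),([.08916,.2823,-.74971,1.8871,.22083,1.05485,-.86497],[0,.746,.666,0]),
([.058,.551,-.605,2.246,1.778,.492,-.458],[.26,-.019,.966,.003]),([.25,-.135,-.73,2.213,.257,.569,.927],[.26,-.019,.965,.003]),([-.612,.535,1.226,1.802,-.539,1.198,1.775],[-.001,.284,.959,-.001])]
def fk(q,s,o):
    a=[s[0]*q[0]+o[0],q[1],s[1]*q[2]+o[1],q[3],s[2]*q[4]+o[2],q[5],s[3]*q[6]+o[3]]
    return [R.from_euler("ZYZYZYZ"[:3],a[:3]),R.from_euler("ZYZ",a[:3])*R.from_euler("YZ",a[3:5]),R.from_euler("ZYZ",a[:3])*R.from_euler("YZY",a[3:6])*R.from_euler("Z",a[6])]
best=None
for s in itertools.product([1,-1],repeat=4):
  for o0 in ([0,0,0,0],[0,0,0,3],[-2,0,0,0],[0,0,3,0],[2,0,0,1.5]):
    f=lambda o:np.concatenate([(fk(q,s,o)[2].inv()*R.from_quat([w[1],w[2],w[3],w[0]])).as_rotvec() for q,w in D])
    r=least_squares(f,o0)
    if best is None or r.cost<best[0]: best=(r.cost,s,r.x)
print(best)
q=bot.get_obs()["q"];d=fk(q,best[1],best[2])[1].apply([0,0,1]);print("forearm",d,np.degrees(np.arctan2(d[1],d[0])))
E
```

```text
(np.float64(5.021112561350498e-06), (-1, -1, -1, -1), array([-0.002,  0.001, -0.   ,  1.569]))
forearm [ 0.661 -0.655 -0.365] -44.76066707710821
```

```bash
python3 - <<'E'
from h import *
np.set_printoptions(precision=3,suppress=True)
for p,y,t in [((.565,-.225,.22),-42,30),((.565,-.225,.12),-42,30)]: print(rows(p,tilt(np.radians(y),np.radians(t))))
E
```

```text
[  0.04   -0.523   0.155 -34.     -8.3    48.8  ]
[  0.04   -0.523   0.155 -34.1    -8.2   148.8  ]
```

Emit:
jog_arm(
  motion=[
    [0.01,-0.13,0.04,-8,-2,12,10],
    [0.02,-0.26,0.08,-17,-4,25,10],
    [0.03,-0.39,0.12,-25,-6,37,10],
    [0.04,-0.523,0.155,-34,-8,49,10],
    [0.04,-0.523,0.155,-34,-8,80,10],
    [0.04,-0.523,0.155,-34,-8,115,10],
    [0.04,-0.523,0.155,-34,-8,149,10],
    [0.04,-0.523,0.155,-34,-8,149,10],
    [0.04,-0.523,0.155,-34,-8,149,10],
  ],
  grip_force=60,
)

```text
t: 27.68
eef_pos: [0.5652, -0.2248, 0.1218]
tool_rot: [0.243, 0.346, 0.901, -0.093]
contact_force: [-0.2, -1.6, -2.2]
gripper_width: 0.279
grasp_force: 59.8
```

```bash
python3 - <<'E'
from h import *
np.set_printoptions(precision=3,suppress=True)
o=bot.get_obs();print(o["t"],o["eef_pos"],o["q"],o["contact_force"],o["torque"])
print(rows((.565,-.225,.044),tilt(np.radians(-42),np.radians(30))))
t=bot.read_camera("top");s=bot.read_camera("scene")
im=np.hstack([cv2.resize(p["pixels"][a:a+150,b:b+130,::-1],None,fx=3,fy=3) for p,a,b in ((t,120,280),(s,40,210))]);cv2.imwrite("pics/g.png",im)
E
```

```text
27.675 [ 0.565 -0.225  0.122] [-0.609  0.527  0.928  2.232 -0.898  0.173  1.846] [-0.162 -1.581 -2.213] [0.452 0.49  0.012]
[ 0.     0.003 -0.    39.2   -0.3   67.3  ]
```

View pics/g.png

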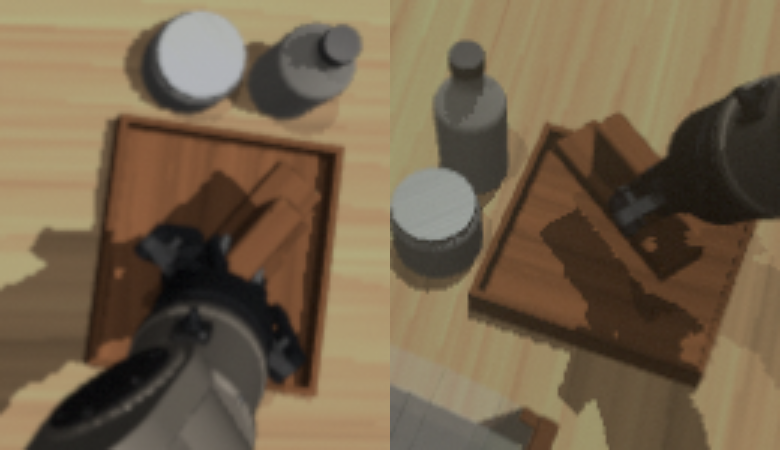

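```bash
cat > ik.py <<'E'
from h import *
from scipy.optimize import least_squares
def parts(q):
    q=np.asarray(q);A=R.from_euler("ZY",[-q[0],q[1]]);B=A*R.from_euler("ZY",[-q[2],q[3]]);C=B*R.from_euler("ZY",[-q[4],q[5]])*R.from_euler("Z",-q[6]+1.569)
    z=[0,0,1];return np.c_[z,A.apply(z),B.apply(z),C.apply(z)],C
D=[([1.08,.477,.022,1.555,-.011,1.109,-.083],[.252,-.626,.231]),([.08916,.2823,-.74971,1.8871,.22083,1.05485,-.86497],[.46757,.21158,.24173]),
([.058,.551,-.605,2.246,1.778,.492,-.458],[.575,.1354,.0459]),([.25,-.135,-.73,2.213,.257,.569,.927],[.4703,.1316,.3013]),([-.612,.535,1.226,1.802,-.539,1.198,1.775],[.5411,-.1995,.2688])]
A=np.vstack([parts(q)[0] for q,_ in D]);b=np.concatenate([p for _,p in D]);L,res,*_=np.linalg.lstsq(A,b,rcond=None)
lo=np.array([-2.96,-.34,-1.41,.24,-1.37,.17,-2.96])+.01;hi=np.array([2.96,2.1,1.46,2.44,4.51,1.92,2.96])-.01
def ik(p,Rt,q0,w=.003):
    q0=np.clip(q0,lo+1e-3,hi-1e-3)
    def f(q):
        P,C=parts(q);return np.r_[(P@L-p)*5,(C.inv()*R.from_matrix(Rt)).as_rotvec(),w*(q-q0)]
    r=least_squares(f,q0,bounds=(lo,hi));P,C=parts(r.x);return r.x,np.linalg.norm(P@L-p)*1000,(C.inv()*R.from_matrix(Rt)).magnitude()
E
python3 - <<'E'
from ik import *
np.set_printoptions(precision=3,suppress=True)
print(L,np.abs(A@L-b).max())
q=bot.get_obs()["q"]
for y in (-80,-60,-42,-30,-15,0):
  c=np.array([.573,-.232]);u=np.array([np.cos(np.radians(y)),np.sin(np.radians(y))])
  for z in (.12,.044):
    print(y,z,*ik(np.r_[c-.0105*u,z],tilt(np.radians(y),np.radians(30)),q))
E
```

```text
[0.304 0.54  0.465 0.348] 0.05508327165900334
-80 0.12 [-0.774  0.973  1.331  1.978 -0.777  0.684  1.011] 0.0014248326039106854 2.205767656527107e-05
-80 0.044 [-0.712  1.037  1.191  2.004 -0.887  0.561  1.041] 0.001396504115642504 2.3781602291661282e-05
-60 0.12 [-0.714  0.757  1.187  2.109 -0.86   0.413  1.483] 0.0010143954898259825 1.496815484245258e-05
-60 0.044 [-0.562  0.792  0.945  2.137 -1.028  0.23   1.605] 0.000481145470669121 8.602538423835991e-06
-42 0.12 [-0.448  0.506  0.861  2.192 -0.895  0.185  1.941] 0.0005913421949278406 7.239761591469091e-06
-42 0.044 [-0.363  0.655  0.767  2.177 -1.36   0.18   2.346] 3.264949686004338 0.0538043865447698
-30 0.12 [-0.245  0.43   0.691  2.22  -1.267  0.18   2.59 ] 0.006436279111019688 9.65823459309816e-05
-30 0.044 [-0.129  0.565  0.563  2.177 -1.36   0.18   2.656] 5.432666823285105 0.08948950262042472
-15 0.12 [ 0.231  0.358  0.243  2.219 -1.256  0.18   2.95 ] 0.15689645033565675 0.002483265052241893
-15 0.044 [ 0.258  0.505  0.209  2.171 -1.272  0.18   2.95 ] 6.091298930939283 0.10021222312473166
0 0.12 [ 0.757  0.381 -0.262  2.184 -0.894  0.208  2.95 ] 0.0075044784808459995 0.00014887741385570286
0 0.044 [ 0.74   0.531 -0.249  2.141 -0.864  0.18   2.95 ] 5.277361516889396 0.08690137016353573
```

```bash
python3 - <<'E'
from h import *
np.set_printoptions(precision=3,suppress=True)
for p,y in [((.5694,-.222,.14),-56),((.5694,-.222,.14),-70),((.5694,-.222,.055),-70)]: print(rows(p,tilt(np.radians(y),np.radians(30))))
E
```

```text
[  0.123   0.003   0.212 -10.1     4.1   -15.   ]
[  0.246   0.003   0.423 -10.1     4.1   -15.   ]
[ 0.246  0.003  0.423 32.6    4.1   58.5  ]
```

Emit:
jog_arm(
  motion=[
    [0.04,0,0.07,-5,2,-8,10],
    [0.08,0,0.14,-10,4,-15,10],
    [0.123,0,0.212,-10,4,-15,10],
    [0.165,0,0.28,-10,4,-15,10],
    [0.205,0,0.35,-10,4,-15,10],
    [0.246,0,0.423,-10,4,-15,10],
    [0.246,0,0.423,0,4,3,10],
    [0.246,0,0.423,13,4,25,10],
    [0.246,0,0.423,24,4,44,10],
    [0.246,0,0.423,32,4,58,10],
  ],
  grip_force=60,
)

```text
t: 29.02
eef_pos: [0.5699, -0.2204, 0.0545]
tool_rot: [0.213, 0.553, 0.792, -0.149]
contact_force: [0.1, -0.4, -1.2]
gripper_width: 0.269
grasp_force: 59.9
```

```bash
python3 - <<'E'
from h import *
np.set_printoptions(precision=3,suppress=True)
o=bot.get_obs();print(o["t"],o["eef_pos"],o["q"],o["contact_force"],o["torque"])
print(rows((.5694,-.222,.041),tilt(np.radians(-70),np.radians(30))))
t=bot.read_camera("top");s=bot.read_camera("scene")
im=np.hstack([cv2.resize(p["pixels"][a:a+150,b:b+130,::-1],None,fx=3,fy=3) for p,a,b in ((t,120,280),(s,40,210))]);cv2.imwrite("pics/i.png",im)
E
```

```text
29.025 [ 0.57  -0.22   0.054] [-0.782  0.977  1.147  2.128 -1.048  0.428  1.325] [ 0.085 -0.421 -1.17 ] [0.693 0.266 0.043]
[ 0.001  0.002  0.003  5.6   -1.    12.3  ]
```

View pics/i.png

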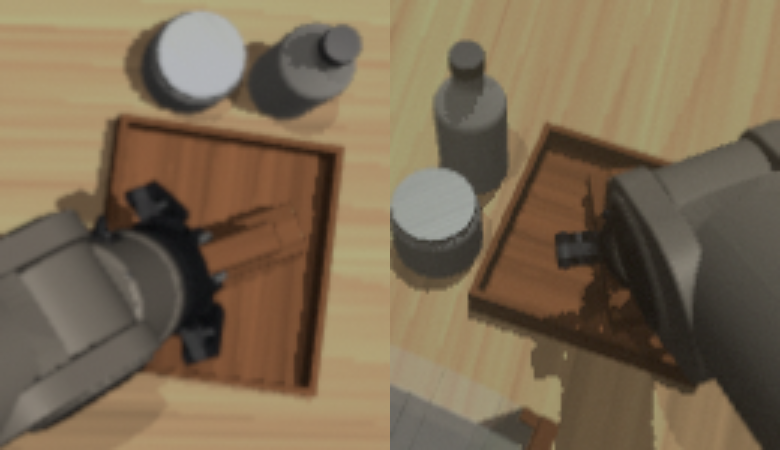

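The block lies across the tray, its far end near (300,235) in the left crop, inside the wall at about (330,235). The joints are well off their limits. I lower slowly.

Emit:
jog_arm(
  motion=[
    [0,0,0,1.5,-1,3,10],
    [0,0,0,3,-1,6,10],
    [0,0,0,4.5,-1,9,10],
    [0,0,0,5.5,-1,11,10],
    [0,0,0,6,-1,12.5,10],
    [0,0,0,6,-1,12.5,10],
  ],
)

```text
t: 29.88
eef_pos: [0.5679, -0.2225, 0.0399]
tool_rot: [0.211, 0.554, 0.792, -0.149]
contact_force: [-0.8, -0.7, -1.6]
gripper_width: 0.277
grasp_force: 60.1
```

```bash
python3 - <<'E'
from h import *
np.set_printoptions(precision=3,suppress=True)
o=bot.get_obs();print(o["t"],o["eef_pos"],o["contact_force"],o["torque"])
E
```

```text
29.875 [ 0.568 -0.223  0.04 ] [-0.778 -0.693 -1.647] [0.66  0.277 0.025]
```

Emit:
jog_arm(
  motion=[
    [0,0,0,0.3,0,0.5,10],
    [0,0,0,0.5,0,1,10],
    [0,0,0,0.8,0,1.4,10],
    [0,0,0,0.8,0,1.4,10],
  ],
)

```text
t: 30.38
eef_pos: [0.5683, -0.223, 0.0397]
tool_rot: [0.212, 0.554, 0.791, -0.149]
contact_force: [-4.1, 6.0, 12.5]
gripper_width: 0.271
grasp_force: 62.2
```

Contact. I release and back out along the tool axis.

Emit:
jog_arm(
  motion=[
    [0,0,0,0,0,-0.5,26],
    [0,0,0,0,0,-0.5,32],
    [0,0,0,0,0,-0.5,40],
    [0,0,0,0,0,-0.5,46],
    [0,0,0,0,0,-0.5,46],
    [0,0,0,0,0,-15,46],
    [0,0,0,0,0,-40,46],
    [0,0,0,0,0,-75,46],
    [0,0,0,0,0,-115,46],
    [0,0,0,0,0,-150,46],
  ],
  grip_force=20,
)

```text
t: 31.62
eef_pos: [0.5423, -0.151, 0.1685]
tool_rot: [0.211, 0.553, 0.792, -0.15]
contact_force: [-1.6, -35.7, 32.7]
gripper_width: 0.536
grasp_force: 0.0
```

```bash
python3 - <<'E'
from h import *
np.set_printoptions(precision=3,suppress=True)
o=bot.get_obs();print(o["t"],o["eef_pos"],o["q"],o["contact_force"])
u=np.array([np.cos(.1117),-np.sin(.1117)]);v=np.array([-u[1],u[0]])
t=bot.read_camera("top");s=bot.read_camera("scene")
for n in ("push_block","sash_handle"):
  for p in (t,s):
    for r in bot.tip_of(n,p)[:1]:
      X=at_z(p,r["xy"],.006);d=X[:2]-[.573,-.232];print(n,r["xy"],r["score"],X,"tray",.09+d@u,d@v)
a=cv2.resize(t["pixels"][90:290,60:410,::-1],(800,457));cv2.imwrite("pics/j.png",a)
E
```

```text
31.625 [ 0.542 -0.151  0.169] [-1.079  0.905  1.456  2.146 -0.773  0.661  1.095] [ -1.601 -35.656  32.704]
push_block [350.5, 208.0] 0.7 [ 0.567 -0.236  0.006] tray 0.08499007331081963 -0.004905869340635775
push_block [288.2, 125.4] 0.6 [ 0.568 -0.236  0.006] tray 0.08542182242994178 -0.004264332632413673
sash_handle [141.4, 149.5] 0.56 [0.7   0.271 0.006] tray 0.16017729503184344 0.5144275909767622
sash_handle [190.4, 273.3] 0.6 [0.7   0.179 0.006] tray 0.17091980613971255 0.42231658153668855
```

View pics/j.png

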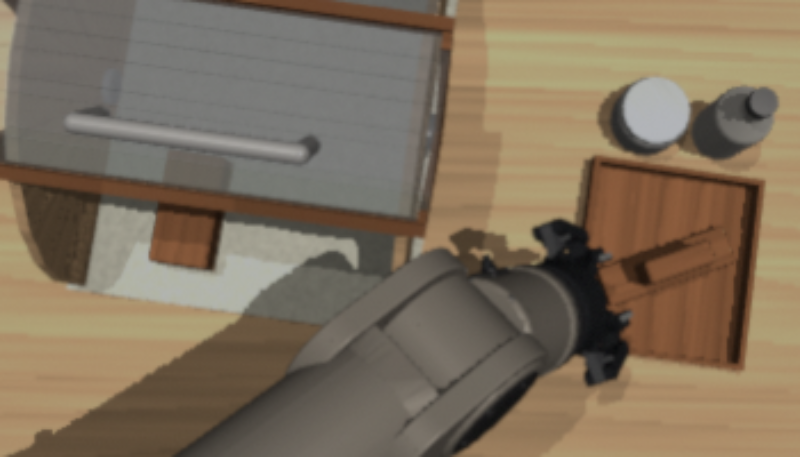

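The wrist force is 36 N in -y and 33 N upward, so the forearm is leaning on the hood's side. I move off it straight away, forward and up.

Emit:
jog_arm(
  motion=[
    [0,0,0,-15,0,0,46],
    [0,0,0,-30,0,-4,46],
    [0,0,0,-45,0,-10,46],
    [0,0,0,-45,0,-10,46],
  ],
)

```text
t: 32.42
eef_pos: [0.5543, -0.1858, 0.2004]
tool_rot: [0.212, 0.555, 0.791, -0.149]
contact_force: [-1.2, -0.1, -1.3]
gripper_width: 0.539
grasp_force: 0.0
```

```bash
python3 - <<'E'
from h import *
np.set_printoptions(precision=3,suppress=True)
o=bot.get_obs();print(o["t"],o["eef_pos"],o["q"],o["contact_force"])
print(rows((.49,-.22,.26),tilt(np.radians(-45),np.radians(5))),rows((.43,-.25,.3),tilt(np.radians(-45),0)))
E
```

```text
32.425 [ 0.554 -0.186  0.2  ] [-1.017  0.823  1.455  2.093 -0.655  0.664  1.061] [-1.227 -0.101 -1.257]
[ -0.133   0.429  -0.421 -38.7   -72.1   -46.5  ] [  -0.115    0.515   -0.428  -65.5   -138.7    -77.3  ]
```

Emit:
jog_arm(
  motion=[
    [0,0,0,-20,-15,-10,46],
    [-0.03,0.1,-0.1,-38,-35,-25,46],
    [-0.06,0.2,-0.2,-45,-55,-40,46],
    [-0.1,0.3,-0.3,-50,-80,-50,46],
    [-0.115,0.4,-0.4,-55,-105,-60,46],
    [-0.115,0.515,-0.428,-65,-139,-77,46],
    [-0.115,0.515,-0.428,-65,-139,-77,46],
  ],
)

```text
t: 33.3
eef_pos: [0.4282, -0.2519, 0.3001]
tool_rot: [0.001, 0.385, 0.923, 0.0]
contact_force: [0.4, -0.1, -0.7]
gripper_width: 0.54
grasp_force: 0.0
```

```bash
python3 - <<'E'
from h import *
np.set_printoptions(precision=3,suppress=True)
o=bot.get_obs();print(o["t"],o["eef_pos"],o["q"],o["contact_force"],o["joint_vel"])
u=np.array([np.cos(.1117),-np.sin(.1117)]);v=np.array([-u[1],u[0]])
t=bot.read_camera("top");s=bot.read_camera("scene")
for n in ("push_block","sash_handle","sanding_block","glue","wax_tin"):
  for p in (t,s):
    for r in bot.tip_of(n,p)[:1]:
      X=at_z(p,r["xy"],.006);d=X[:2]-[.573,-.232];print(n,r["xy"],round(r["score"],2),X[:2],"tray",.09+d@u,d@v)
T=lambda c,sx,sy,x0,y0:(c[0]*sx+x0,c[1]*sy+y0)
def e(a): return at_z(t,a,.31)[:2]
x1=bot.read_camera("top")
print("sash change",np.abs(x1["pixels"][130:190,70:215].astype(int)-t["pixels"][130:190,70:215]).mean())
a=np.hstack([cv2.resize(p["pixels"][a:a+150,b:b+130,::-1],None,fx=3,fy=3) for p,a,b in ((t,120,280),(s,40,210))]);cv2.imwrite("pics/k.png",a)
E
```

```text
33.3 [ 0.428 -0.252  0.3  ] [-0.688  0.263  1.326  1.937 -0.281  1.154  1.526] [ 0.418 -0.111 -0.661] [-0.06   0.037 -0.037  0.034 -0.024 -0.058 -0.035]
push_block [347.3, 206.9] 0.68 [ 0.57  -0.229] tray 0.08662823853951859 0.0030924091666842076
push_block [288.3, 127.1] 0.88 [ 0.567 -0.231] tray 0.0836369686180136 0.0003315345475438098
sash_handle [139.9, 152.5] 0.65 [0.693 0.275] tray 0.15242077829661474 0.5168760095839426
sash_handle [192.4, 271.0] 0.73 [0.698 0.173] tray 0.16873140071237308 0.4160551255334849
sanding_block [143.1, 179.9] 0.84 [0.626 0.264] tray 0.08740184266151124 0.49883137957164403
sanding_block [216.4, 317.5] 0.91 [0.619 0.255] tray 0.08164486687758044 0.48949397049998783
glue [374.2, 149.2] 0.74 [ 0.713 -0.296] tray 0.2359571000400979 -0.04773841863933239
glue [236.2, 99.2] 0.76 [ 0.717 -0.28 ] tray 0.23816036295489793 -0.03173741751452592
wax_tin [342.7, 144.0] 0.82 [ 0.724 -0.218] tray 0.23836945680500926 0.030757198919787187
wax_tin [225.2, 118.5] 0.65 [ 0.729 -0.217] tray 0.2434306451697951 0.032424756428624066
sash change 0.6455938697318008
```

View pics/k.png

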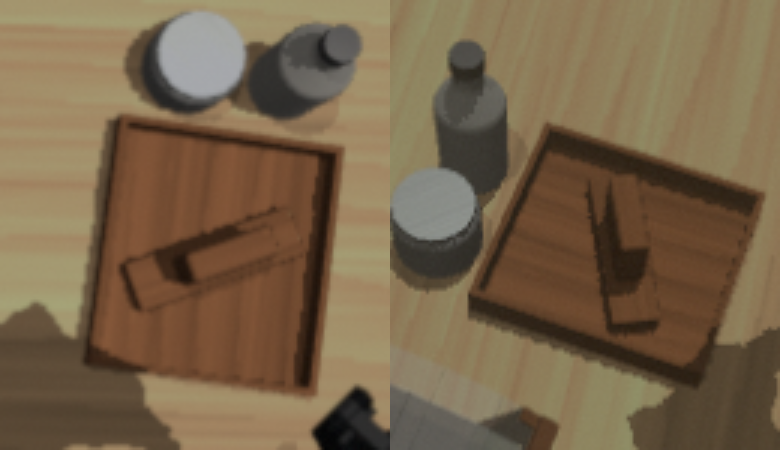

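The block lies flat in the tray, centred near (215,260) in the left crop. The sash, glue bottle and wax tin are where they were, and the arm is clear of everything.

Emit:
jog_arm(
  motion=[
    [0,0,0,0,0,0,46],
    [0,0,0,0,0,0,46],
    [0,0,0,0,0,0,46],
  ],
)

```text
t: 34.33
eef_pos: [0.4298, -0.2482, 0.2988]
tool_rot: [-0.001, 0.382, 0.924, -0.0]
contact_force: [-0.6, 0.3, -0.1]
gripper_width: 0.535
grasp_force: 0.0
```

```bash
python3 -c "
from station import bot
print(bot.hand_in())"
```

```text
the job is handed in; nothing more can be done
None
```

I handed the job in at about 34 s, but it returned no verdict: the sash stands part-way open at about 0.86 rad, the push block lies flat and upright in the tray, and the sanding block, glue bottle and wax tin look unmoved; while backing out, the forearm leaned on the hood's side with about 48 N at the wrist (limit for the arm pressing on something: 40 N), so that could count against the run.

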